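Fit the fan's terminal cover rim-down

TASK

The white terminal cover of the fan lies on the mat the wrong way up, with its open rim upwards. Turn it over and fit it rim-down over the terminals into the rectangular recess on the back of the fan head, gently pressed fully home so that it sits level on the recess floor, and let go of it. Leave the blue screw tray, the spanner and the green switch block where they lie.

Things in the scene. Friction and masses are not known exactly. Their poses are not given: they have to be found in the camera images.
- cover: White plastic cap (a box open on one face), outer 46 (own x) x 56 (y) x 32 mm (z), walls 3 mm, closed face 4 mm thick, 50 g. Origin: centre of the closed face's outside; own z points from there out through the open rim. Starts on the mat on its closed face, rim up (z up). It can stand on any of its four sides. Fits the recess either of two ways round (half turn).
- rim (a point): Centre of the cover's open rim, 32 mm along the cover's own z from its origin; same axes as the cover.
- fan: Grey fan head lying on its front grille on the mat, fixed. Origin: centre of its underside, on the mat (top 6 mm above the bench), z up. Grille 236 mm across, up to 55 mm above the mat; round motor housing 132 mm across up to 85 mm; on it a block 86 (own x) x 96 mm (own y) up to 105 mm above the mat, with a rectangular recess in its flat top.
- recess (a point): Centre of the floor of the recess in the fan: 49 (own x) x 59 mm (y), 6 mm deep below the block's flat top, mouth chamfered 1 mm; axes as the fan, z up. In its middle a black terminal block 20 x 30 mm (x, y) stands 13 mm high; the cover's hollow (40 x 50 x 28 mm) goes over it. Seated, the cover's closed face is 32 mm above this floor, 26 mm above the block.
- tray: Blue plastic screw tray 150 x 100 x 28 mm, loose; origin: centre of its underside, on the mat. Leave alone.
- spanner: Steel spanner about 150 mm long along its own x, lying on the mat. Leave alone.
- switch_block: Green plastic switch block 45 x 65 x 30 mm with a steel toggle up to 53 mm, loose; origin: centre of its underside. Leave alone.

How it is judged (in metres and radians):
At the end, for the whole second after the job is handed in: The cover sits in the recess rim-down: rim within 2.5 mm of the recess floor, closed face up and 29 to 34.5 mm above the floor, level within 0.06 rad, centred within 4.5 mm and its long side along the recess's within 0.12 rad, at rest and released (z of rim in the frame of recess below 0.0025 m and z of cover in the frame of recess between 0.029 and 0.0345 m and horizontal distance between each of rim, cover and recess below 0.0045 m and angle between the z axis of cover and the z axis of recess, either way round below 0.06 rad and angle between the y axis of cover and the y axis of recess, either way round below 0.12 rad and linear speed of cover below 0.01 m/s); the robot touches nothing.
It fails at once if the cover is hammered or forced against the fan with more than 60 N (contact force between cover and fan above 60 N).
It fails at once if the screw tray is moved more than 20 mm (distance of tray from where it was at the start of the episode above 0.02 m).
It fails at once if the spanner is moved more than 20 mm (distance of spanner from where it was at the start of the episode above 0.02 m).
It fails at once if the switch block is moved more than 20 mm (distance of switch_block from where it was at the start of the episode above 0.02 m).
It also fails if it takes over 64 s, if anything falls off the work surface, if the arm or the gripper's body presses on something with over 40 N, if the wrist force passes 120 N, or if a joint passes its speed limit or range.

ROBOT

A 6-joint arm with a two-finger parallel gripper is mounted at the origin on the work surface. World frame = base frame: x ahead of the robot, y to its left, z up, the work surface at z = 0. Lengths are in mm, angles in rad, forces in N, time in s.
With the tool pointing down it reaches from about 375 to 900 mm from the base axis. Payload 3.1 kg.
Tool frame: the origin (TCP) lies midway between the tips of the shut fingers; the grasp point (between the pads) lies 19 mm behind it; z points along the fingers, y is the line along which they close (so a half turn about z gives the same grasp; the last joint's range is limited). The gripper opens to 85 mm and grips with 20 to 120 N. Pads are 22 mm wide; open, the fingers measure 114 mm over their backs; the gripper's body (76 mm by 85 mm) begins 54 mm behind the grasp point. The pads swing forward as they close: fully open they stand 13 mm farther back than shut.
Start: joints at [-1.462, 0.527, 1.433, -0, 1.181, -0.178], TCP at [176.826, -599.441, 231.31] pointing down, gripper open.
Joint ranges: [-3.08, 3.08], [-0.75, 2.2], [0.22, 2.44], [-1.43, 4.57], [0, 2.65], [-2.85, 2.85]. Speed limits (rad/s): [2.79, 2.79, 3.14, 3.14, 3.14, 3.14].

INTERFACE

Orientations are given as a unit quaternion [w, x, y, z].
In Python, from workcell import get_obs, eyes, sign_off gives the robot as it stands. The module is installed in compiled form; this text tells all that it offers.
- The arm moves only by the shell command python3 -m inch 'ROWS' [FORCE]. ROWS is JSON, a list of rows, each a list of 7 numbers: the turn, a rotation vector about the tool's x, y, z in degrees, then the shift along the tool's x, y, z in mm, then the finger opening in mm, from 0 to 85.4. In form: [[ax, ay, az, tx, ty, tz, gripper], ...]. A call has 1 to 8 rows; each row is the pose to reach, as a shift and turn from the pose commanded when the call began, along the tool's axes at that moment; what a row does not reach only later rows make up. A row lasts 1/12 s, in which the tool goes at most 41.7 mm and 7.16 degrees, less where a joint would pass 70% of its speed; a pose out of reach is approached as far as the arm can. A call with a gripper value outside its range is refused whole. The fingers move at their own pace and stop on an object; FORCE is the grip in N (left out, the last holds). Time passes only in rows, so rows that repeat a pose let the fingers close. It gives the time, the measured TCP pose, the force, the opening and the grip force at its end, in the units of the state.
- get_obs(): the state, without advancing time (a new reading comes with each control period).
- eyes.read_camera(name): name is "side" or "top" or "wrist"; returns (picture, depth): 420x560x3 uint8, red, green, blue; 420x560 float32, mm along the optical axis (not along the pixel's ray), 0 where there is no reading.
- eyes.get_calibration(name): a dict with "mtx" (3x3 intrinsics, pixels), "rvec" (rotation vector, rad) and "tvec" (3), from world to camera coordinates, as OpenCV has them. Camera axes: x right, y down, z forward; pixel columns grow to the right and rows downward; lengths in mm; the calibration is good to about 2 mm. A picture is of the moment at which its call begins: read the wrist's pose just before it. get_calibration takes no time and is no camera call; for the wrist camera it gives the pose at the moment of the call.
- sign_off(): hands the job in; it is judged then, once.
The state is a dict: "t": time; "joints": joint angles; "joint_velocities": joint speeds; "joint_efforts": joint torques, N m; "ee_pos": TCP position; "eef_rot": TCP orientation; "wrist_force": force on the tool from outside, world axes, zero at the start; "torque": the same for the moment, N m; "finger_gap": opening from 0.0 (shut) to 1.0 (fully open); "finger_force": force on a finger pad.
Only numpy, scipy, OpenCV 4.12 (cv2) and the standard library are available. Lean on these libraries where they do the work, as an engineer would, in place of code of your own. Each camera call takes 0.05 s, during which the arm holds its last target. There are 200 camera calls.

## Working session

There is one attempt and no reset: what is moved stays moved. The work goes in short steps, Python scripts to look and compute and a shell command to move; the robot and the scene stay as the last step left them, time stands still between calls to the robot, and variables do not carry over. Pictures are saved under pics/ and viewed, at most 13 in all, crops included, and the job is handed in when it is done.

```bash
mkdir -p pics; cat > h.py <<'E'
import numpy as np, cv2
from workcell import get_obs, eyes, sign_off
from scipy.spatial.transform import Rotation as R
def cam(n):
    c=eyes.get_calibration(n); p,d=eyes.read_camera(n)
    return p.copy(),d,np.array(c["mtx"],float),R.from_rotvec(np.ravel(c["rvec"])).as_matrix(),np.ravel(c["tvec"]).astype(float)
def cloud(d,K,Rm,t):
    v,u=np.mgrid[:d.shape[0],:d.shape[1]]
    P=np.stack([(u-K[0,2])/K[0,0]*d,(v-K[1,2])/K[1,1]*d,d],-1).astype(float)
    return (P-t)@Rm
def ray(u,v,z,K,Rm,t):
    r=Rm.T@np.linalg.solve(K,np.array([u,v,1.])); c=-Rm.T@t
    return c+r*(z-c[2])/r[2]
def q(o): 
    w=o["eef_rot"]; return R.from_quat([w[1],w[2],w[3],w[0]])
E
python3 - <<'E'
from h import *
ims=[]
for n in("side","top"):
    p,d,K,Rm,t=cam(n); np.savez(n+".npz",p=p,d=d,K=K,R=Rm,t=t)
    ims.append(p); print(n,(-Rm.T@t).round(),K[0,0])
    cv2.imwrite(f"pics/{n}0.png",p[:,:,::-1])
print(get_obs())
E
```

```text
side [ 427. -904.  642.] 389.9071005115067
top [ 340.  -27. 1240.] 435.2946796560469
{'t': 0.1, 'joints': array([-1.46251852e+00,  5.28357356e-01,  1.43378066e+00,  5.62809690e-05,
        1.18140656e+00, -1.78484802e-01]), 'joint_velocities': array([ 0.00185512, -0.00067577, -0.00260815,  0.00022675,  0.00162663,
        0.00041465]), 'joint_efforts': array([ 8.62818433e-05, -4.43305206e+01, -1.78586662e+01, -3.15107718e-04,
        3.89079214e-03, -1.69132608e-05]), 'ee_pos': array([ 176.7619665 , -598.81121016,  230.439148  ]), 'eef_rot': array([-9.74446002e-04,  9.89739557e-01,  1.42879865e-01,  6.02600370e-05]), 'wrist_force': array([ 1.05777344,  0.26334858, -0.04509839]), 'torque': array([ 0.00279994, -0.03787623, -0.01075021]), 'finger_force': 0.0, 'finger_gap': 0.999107834895428}
```

View pics/top0.png

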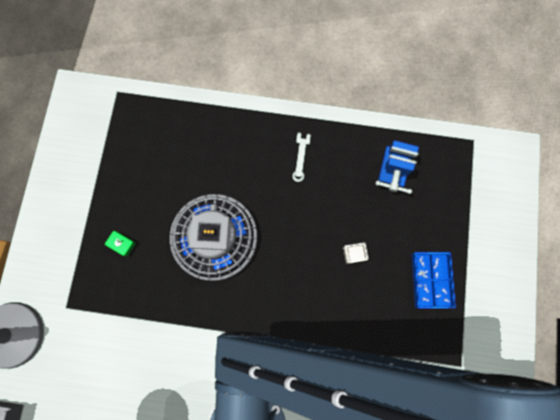

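View pics/side0.png

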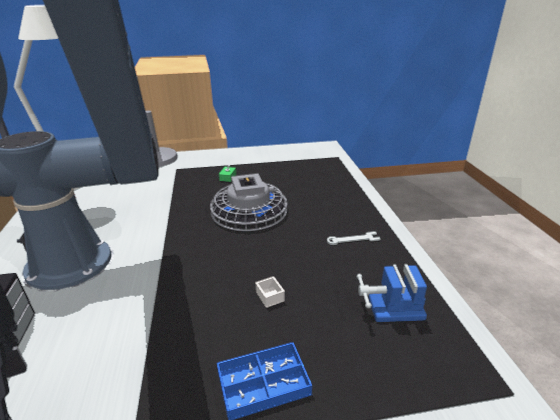

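The top view shows the cover at (356,253), the fan at (213,237) with its recess near (209,232), the tray at (434,280), the spanner at (302,157), the switch block at (120,243) and a vise at (397,168). The side view shows the cover at (270,291), rim up, and the fan block at (248,184).

```bash
cat > m.py <<'E'
from h import *
def rect(P):
    c,(w,h),a=cv2.minAreaRect(P.astype(np.float32)); 
    return np.round(c,1),round(w,1),round(h,1),round(a,1)
for n in("top","side"):
    z=np.load(n+".npz"); p,d,K,Rm,t=(z[k] for k in("p","d","K","R","t"))
    C=cloud(d,K,Rm,t); hsv=cv2.cvtColor(p,cv2.COLOR_RGB2HSV)
    u0,v0=(356,253) if n=="top" else (270,291)
    m=np.zeros(d.shape,np.uint8); m[v0-22:v0+22,u0-25:u0+25]=1
    m&=((hsv[...,2]>110)&(hsv[...,1]<70)).astype(np.uint8)
    ct=max(cv2.findContours(m,0,1)[0],key=cv2.contourArea)
    print(n,"cover z pct",np.percentile(C[m>0][:,2],[5,50,90,98]).round(1))
    print(" outline px",rect(ct[:,0]))
    top=C[(m>0)&(C[...,2]>30)]; print(" rim depth pts",len(top),rect(top[:,:2]))
    if n=="top":
        Q=np.array([ray(a+.0,b+.0,38,K,Rm,t) for a,b in ct[:,0]]); print(" rim by ray at 38",rect(Q[:,:2]))
    u0,v0=(210,233) if n=="top" else (248,184)
    w=np.zeros(d.shape,bool); w[v0-30:v0+30,u0-30:u0+30]=1
    b=C[w&(abs(C[...,2]-111)<5)]; print(" block",len(b),np.median(b[:,2]).round(1),rect(b[:,:2]))
    mm=((hsv[...,2]>150)&(hsv[...,1]<60))
    g=C[w&(abs(C[...,2]-66)>0)&(C[...,2]>85)&(C[...,2]<96)]; print(" housing",len(g),rect(g[:,:2]))
    mat=C[(p.max(2)<50)&(abs(C[...,2])<25)]; print(" mat z",np.median(mat[:,2]).round(1))
E
python3 m.py
python3 - <<'E'
from h import *
ims=[cv2.resize(np.load(n+".npz")["p"][v-30:v+30,u-40:u+40,::-1],(400,300),interpolation=cv2.INTER_CUBIC) for n,u,v in(("top",356,253),("side",270,291),("top",210,233),("side",248,184))]
cv2.imwrite("pics/c1.png",np.vstack([np.hstack(ims[:2]),np.hstack(ims[2:])]))
E
```

```text
top cover z pct [ 3.   9.8 35.8 38.7]
 outline px (array([355.5, 252.5]), 18.8, 22.7, 78.7)
 rim depth pts 94 (array([ 506.7, -226.6]), 46.1, 56.8, 17.4)
 rim by ray at 38 (array([ 506.2, -226.3]), 51.7, 63.7, 17.1)
 block 791 109.1 (array([495.7, 174.4]), 86.3, 96.8, 4.8)
 housing 476 (array([495.5, 174.3]), 124.8, 125.5, 71.7)
 mat z 4.1
side cover z pct [ 6.4 22.7 36.6 38.2]
 outline px (array([270.4, 291.1]), 27.5, 26.6, 71.6)
 rim depth pts 208 (array([ 482.6, -551.6]), 710.6, 62.0, 86.0)
 block 328 109.7 (array([494.4, 171.9]), 86.2, 103.9, 5.2)
 housing 251 (array([492.2, 154.7]), 96.6, 123.7, 82.4)
 mat z 5.3
```

View pics/c1.png

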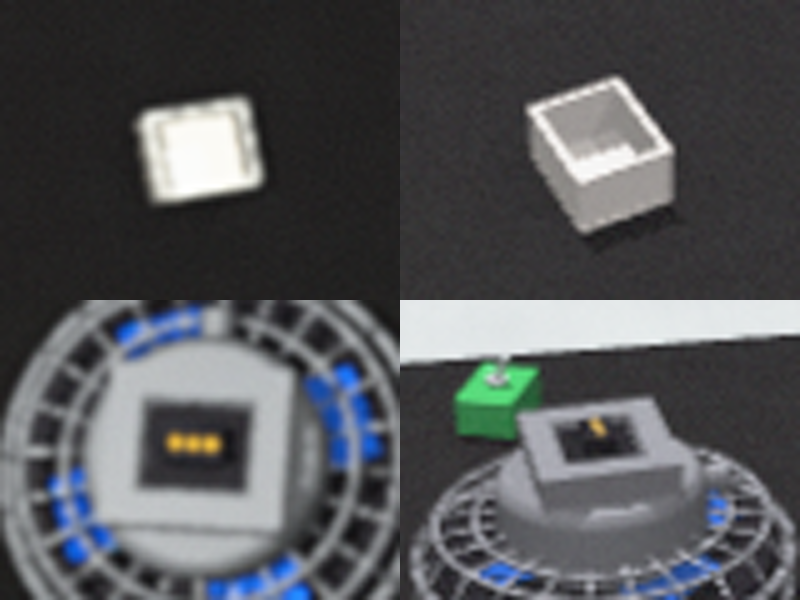

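The zoomed crops (top row cover, bottom row recess) show an open rim with its short side at about 17°. The recess is centred in the block at about 5°. Heights of 38 mm (rim) and 109–111 mm (block) match the text.

Plan: two tilted grasps, each tipping the cover a quarter turn, then a vertical regrasp and insertion.

```bash
cat > goal.py <<'E'
from h import *
import sys
# goal.py x y z yaw tilt : TCP target; yaw = heading of tool x, tilt>0 = fingers lean towards that heading
x,y,z,yaw,tilt=map(float,sys.argv[1:6]); o=get_obs(); Q=q(o); a=np.radians(yaw)
T=R.from_matrix(np.array([[np.cos(a),np.sin(a),0],[np.sin(a),-np.cos(a),0],[0,0,-1]]))*R.from_euler("y",tilt,degrees=True)
print("turn",(Q.inv()*T).as_rotvec(degrees=True).round(1),"shift",Q.inv().apply(np.array([x,y,z])-o["ee_pos"]).round(1),
 "t",o["t"],"pos",np.round(o["ee_pos"],1),"j",np.round(o["joints"],2),"gap",round(o["finger_gap"]*85.4,1),"F",np.round(o["wrist_force"],1))
E
python3 goal.py 500 -228.5 130 17.4 -25
```

```text
turn [ -0.3 -25.   -0.9] shift [ 414.7 -263.6  101.1] t 0.1 pos [ 176.8 -598.8  230.4] j [-1.46  0.53  1.43  0.    1.18 -0.18] gap 85.3 F [ 1.1  0.3 -0. ]
```

```bash
python3 -m inch '[[0,0,-1,34,-22,0,85],[0,0,-1,68,-44,0,85],[0,0,-1,102,-66,0,85],[0,0,-1,136,-88,0,85],[0,0,-1,170,-110,0,85],[0,0,-1,204,-132,0,85],[0,0,-1,238,-154,0,85],[0,0,-1,272,-176,0,85]]' 30
python3 -m inch '[[0,-6,0,34,-22,20,85],[0,-12,0,68,-44,40,85],[0,-18,0,102,-66,60,85],[0,-25,0,136,-87,80,85],[0,-25,0,142,-87,100,85],[0,-25,0,142,-87,100,85]]'; python3 goal.py 500 -228.5 10 17.4 -25
```

```text
t: 0.77
ee_pos: [388.7, -351.8, 231.1]
eef_rot: [-0.0, 0.988, 0.151, -0.0]
wrist_force: [0.8, -0.6, 0.7]
finger_gap: 0.994
finger_force: 0.0
t: 1.27
ee_pos: [498.9, -222.4, 125.1]
eef_rot: [0.03, 0.964, 0.152, -0.216]
wrist_force: [-0.8, 0.1, -0.5]
finger_gap: 0.993
finger_force: 0.0
turn [-0.2  0.2  0.6] shift [ 48.3   6.9 104.5] t 1.2667 pos [ 498.9 -222.4  125.1] j [-0.46  0.72  1.48 -0.31  1.29  0.93] gap 84.8 F [-0.8  0.1 -0.5]
```

```bash
cat > wc.py <<'E'
from h import *
import sys
def rect(P):
    c,(w,h),a=cv2.minAreaRect(P.astype(np.float32)); return np.round(c,1),round(w,1),round(h,1),round(a,1)
def cover(n="wrist",name=None,zmin=30,zmax=70,c=None,r=90):
    p,d,K,Rm,t=cam(n); C=cloud(d,K,Rm,t); hsv=cv2.cvtColor(p,cv2.COLOR_RGB2HSV)
    if name: cv2.imwrite("pics/"+name,p[:,:,::-1])
    m=(hsv[...,2]>110)&(hsv[...,1]<60)&(d>0)
    if c is not None: m&=np.hypot(C[...,0]-c[0],C[...,1]-c[1])<r
    k=m&(C[...,2]>zmin)&(C[...,2]<zmax)
    _,l,s,_=cv2.connectedComponentsWithStats(k.astype(np.uint8))
    if len(s)<2: print("none"); return
    k=l==1+np.argmax(s[1:,4]); P=C[k]
    v,u=np.where(k); print(n,"px",u.mean().round(),v.mean().round(),len(P),"z",np.percentile(P[:,2],[2,50,98]).round(1),rect(P[:,:2]))
    return P
if __name__=="__main__":
    a=sys.argv; cover(a[1],a[2] if a[2]!="-" else None,float(a[3]),float(a[4]),(float(a[5]),float(a[6])),float(a[7]))
E
python3 wc.py wrist w1.png 30 50 506 -226 70
```

```text
wrist px 289.0 148.0 2149 z [30.3 36.4 38. ] (array([ 505.6, -228.5]), 47.4, 56.1, 17.1)
```

View pics/w1.png

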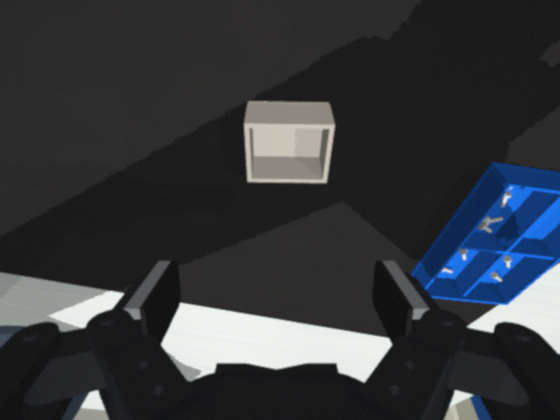

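The wrist view shows the cover at (289,148), centred between the fingers, and confirms its place and 38 mm height. I'm descending and grasping.

```bash
python3 -m inch '[[0,0,0.6,12,8,26,85],[0,0,0.6,24,8,52,85],[0,0,0.6,36,8,78,85],[0,0,0.6,43,8,94,85],[0,0,0.6,48,8,104,85],[0,0,0.6,48,8,104,85]]' 30
python3 -m inch '[[0,0,0,0,0,0,40],[0,0,0,0,0,0,40],[0,0,0,0,0,0,40],[0,0,0,0,0,0,40],[0,0,0,0,0,0,40],[0,0,0,0,0,0,40],[0,0,0,0,0,0,40],[0,0,0,0,0,0,40]]'; python3 goal.py 500 -228.5 130 17.4 -25
```

```text
t: 1.82
ee_pos: [497.5, -236.6, 15.7]
eef_rot: [0.033, 0.966, 0.142, -0.215]
wrist_force: [-0.3, 0.7, 0.8]
finger_gap: 0.991
finger_force: 0.0
t: 2.48
ee_pos: [500.4, -236.7, 18.7]
eef_rot: [0.035, 0.966, 0.143, -0.213]
wrist_force: [0.3, -1.0, 6.8]
finger_gap: 0.649
finger_force: 33.5
turn [ 0.2 -0.1 -0.6] shift [ -45.1   -7.2 -101.9] t 2.4833 pos [ 500.4 -236.7   18.7] j [-0.48  0.88  1.5  -0.34  1.1   1.  ] gap 55.4 F [ 0.3 -1.   6.8]
```

```bash
python3 -m inch '[[0,0,0,-12,0,-26,40],[0,0,0,-24,0,-52,40],[0,0,0,-36,0,-78,40],[0,0,0,-45,0,-100,40],[0,0,0,-45,0,-100,40],[0,0,0,-45,0,-100,40]]'; python3 goal.py 510 -200 120 -22 10;  python3 wc.py side - 80 200 500 -230 80
```

```text
t: 2.98
ee_pos: [501.6, -235.3, 128.0]
eef_rot: [0.035, 0.966, 0.143, -0.212]
wrist_force: [-0.3, 0.0, -1.6]
finger_gap: 0.651
finger_force: 32.8
turn [ 5.5 33.3 39.1] shift [ 19.8 -31.4  -0.6] t 2.9833 pos [ 501.6 -235.3  128. ] j [-0.48  0.72  1.47 -0.32  1.28  0.94] gap 55.6 F [-0.3  0.  -1.6]
side px 268.0 255.0 552 z [116.7 133.2 159.6] (array([ 508.6, -240.3]), 46.4, 76.6, 16.6)
```

```bash
python3 -m inch '[[0.7,4.2,5,2,-4,0,40],[1.4,8.4,10,5,-8,0,40],[2.1,12.5,15,8,-12,0,40],[2.8,16.7,20,10,-16,0,40],[3.5,20.8,25,12,-20,0,40],[4.2,25,30,15,-24,0,40],[5.5,33,39,20,-31,0,40],[5.5,33,39,20,-31,0,40]]'
python3 -m inch '[[0,7,0,0,0,0,40],[0,14,0,0,0,0,40],[0,21,0,0,0,0,40],[0,28,0,0,0,0,40],[0,35,0,0,0,0,40],[0,42,0,0,0,0,40],[0,49,0,0,0,0,40],[0,55,0,0,0,0,40]]'
python3 -m inch '[[0,0,0,0,0,0,40],[0,0,0,0,0,0,40]]'
python3 goal.py 530 -210 70 -22 65;  python3 wc.py side s2.png 60 200 510 -200 110
```

```text
t: 3.7
ee_pos: [506.5, -198.1, 116.0]
eef_rot: [0.015, 0.978, -0.192, 0.08]
wrist_force: [0.2, 0.9, -0.5]
finger_gap: 0.649
finger_force: 32.7
t: 4.37
ee_pos: [517.0, -178.5, 114.7]
eef_rot: [-0.01, 0.954, -0.168, 0.25]
wrist_force: [0.6, -0.1, -0.4]
finger_gap: 0.645
finger_force: 32.7
t: 4.53
ee_pos: [516.8, -178.8, 114.7]
eef_rot: [-0.01, 0.954, -0.169, 0.249]
wrist_force: [0.4, 0.7, -0.3]
finger_gap: 0.647
finger_force: 32.7
turn [-6.7 36.9 -2. ] shift [ 0.  29.9 47.5] t 4.5333 pos [ 516.8 -178.8  114.7] j [-0.68  0.55  2.1   1.39  0.26 -0.08] gap 55.3 F [ 0.4  0.7 -0.3]
side px 273.0 243.0 480 z [ 99.7 133.7 150.2] (array([ 516.9, -185.2]), 70.5, 51.4, 70.7)
```

View pics/s2.png

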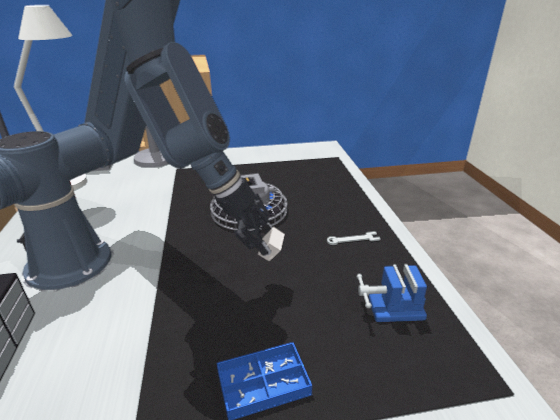

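The arm stalled: leaning outward runs into the joint 5 limit. It can lean sideways instead, so I'm going back to vertical, turning the tool heading tangential and tilting laterally.

```bash
python3 goal.py 530 -150 150 -20 -5; python3 -m inch '[[0,-6,0,0,0,0,40],[0,-12,0,0,0,0,40],[0,-18,0,0,0,0,40],[0,-24,0,0,0,0,40],[0,-30,0,0,0,0,40],[0,-30,0,0,0,0,40],[0,-30,0,0,0,0,40]]'
python3 goal.py 530 -150 150 74 0
```

```text
turn [ -6.2 -33.2   0.3] shift [ 17.3 -34.9 -26.3] t 4.5833 pos [ 517.4 -179.   115.2] j [-0.68  0.55  2.1   1.39  0.26 -0.08] gap 55.2 F [-0.1  0.4 -0.6]
t: 5.17
ee_pos: [515.8, -180.5, 116.4]
eef_rot: [-0.05, 0.985, -0.16, 0.029]
wrist_force: [0.9, 1.2, -1.9]
finger_gap: 0.651
finger_force: 32.7
turn [ -2.9  -6.9 -92.4] shift [  5.1 -36.9 -29.6] t 5.1667 pos [ 515.8 -180.5  116.4] j [-0.61  0.58  1.76  0.16  0.8   1.17] gap 55.6 F [ 0.9  1.2 -1.9]
```

```bash
python3 -m inch '[[-0.2,-0.5,-7,0,-3,-4,40],[-0.4,-1,-14,1,-6,-8,40],[-0.7,-1.6,-21,2,-9,-12,40],[-0.9,-2,-28,2,-12,-16,40],[-1.1,-2.6,-35,3,-18,-20,40],[-1.3,-3.1,-42,4,-24,-24,40],[-1.5,-3.7,-49,4,-30,-28,40],[-1.7,-4.2,-56,5,-37,-30,40]]'
python3 goal.py 530 -150 150 74 0
python3 -m inch '[[-0.2,-0.5,-7,0,0,0,40],[-0.4,-1,-14,0,0,0,40],[-0.7,-1.6,-21,0,0,0,40],[-0.9,-2,-28,0,0,0,40],[-1.2,-2.7,-36,0,0,0,40],[-1.2,-2.7,-36,0,0,0,40]]'
python3 goal.py 530 -150 120 74 50
```

```text
t: 5.83
ee_pos: [531.8, -149.4, 150.8]
eef_rot: [-0.021, 0.945, 0.326, 0.016]
wrist_force: [0.5, -0.1, -1.1]
finger_gap: 0.648
finger_force: 32.7
turn [ -0.8  -3.  -35.9] shift [-1.9 -0.6  0.7] t 5.8333 pos [ 531.8 -149.4  150.8] j [-0.5   0.54  1.7   0.07  0.92  0.36] gap 55.3 F [ 0.5 -0.1 -1.1]
t: 6.33
ee_pos: [531.6, -148.9, 150.3]
eef_rot: [0.002, 0.799, 0.601, 0.004]
wrist_force: [-0.4, 0.2, -0.9]
finger_gap: 0.647
finger_force: 32.7
turn [ 0.5 49.8  0.1] shift [-1.6 -1.5 30.3] t 6.3333 pos [ 531.6 -148.9  150.3] j [-0.48  0.54  1.7   0.01  0.9  -0.2 ] gap 55.2 F [-0.4  0.2 -0.9]
```

```bash
python3 -m inch '[[0,7,0,0,0,0,40],[0,14,0,0,0,0,40],[0,21,0,0,0,0,40],[0,28,0,0,0,0,40],[0,35,0,0,0,0,40],[0,42,0,0,0,0,40],[0,49,0,0,0,0,40],[0,56,0,0,0,0,40]]'
python3 -m inch '[[0,7,0,0,0,0,40],[0,10,0,0,0,0,40],[0,10,0,0,0,0,40]]'
python3 goal.py 530 -150 50 74 65;  python3 wc.py side s3.png 90 200 530 -150 80
```

```text
t: 7.0
ee_pos: [531.6, -150.4, 150.5]
eef_rot: [-0.281, 0.704, 0.529, 0.38]
wrist_force: [0.1, 0.4, -0.2]
finger_gap: 0.649
finger_force: 32.7
t: 7.25
ee_pos: [530.7, -150.2, 147.2]
eef_rot: [-0.328, 0.67, 0.501, 0.438]
wrist_force: [0.6, 0.0, -1.0]
finger_gap: 0.647
finger_force: 32.8
turn [ 0.3 -1.4 -0.2] shift [-89.   -0.7  38.9] t 7.25 pos [ 530.7 -150.2  147.2] j [-0.92  0.89  1.6   0.83  1.58 -1.06] gap 55.2 F [ 0.6  0.  -1. ]
side px 281.0 219.0 142 z [149.1 174.8 177. ] (array([ 544.3, -161.3]), 32.8, 45.0, 3.5)
```

```bash
python3 - <<'E'
import cv2
p=cv2.imread("pics/s3.png")[130:330,180:400]; cv2.imwrite("pics/s3c.png",cv2.resize(p,None,fx=3,fy=3,interpolation=2)[:600])
E
```

```text
(no output)
```

View pics/s3c.png

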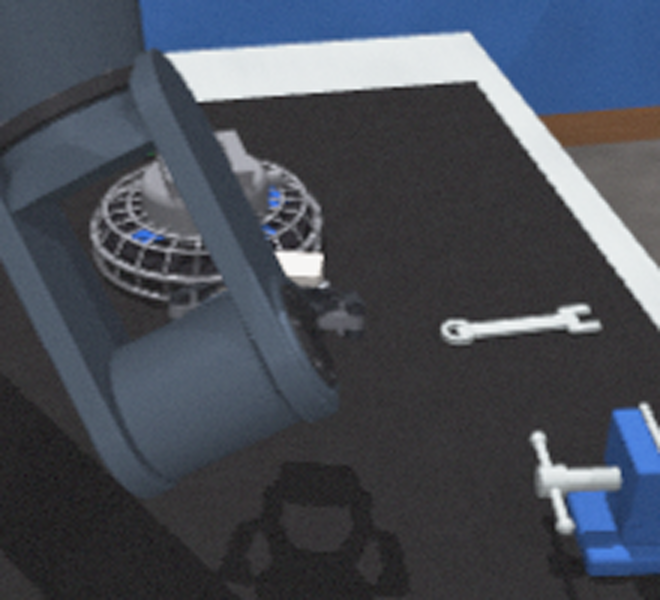

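The crop shows the cover (about (300,265)) between the fingers, its side face up and level at z about 176. Its underside should therefore be near 130. I'm lowering it to the mat in steps.

```bash
python3 -m inch '[[0,-1.4,0,-25,0,11,40],[0,-1.4,0,-50,0,22,40],[0,-1.4,0,-75,0,33,40],[0,-1.4,0,-95,0,41,40],[0,-1.4,0,-105,0,46,40],[0,-1.4,0,-105,0,46,40],[0,-1.4,0,-105,0,46,40]]'
python3 wc.py side - 30 100 530 -160 80;python3 wc.py top - 30 100 530 -150 50; python3 goal.py 530 -150 20 74 65
```

```text
t: 7.88
ee_pos: [532.9, -148.6, 36.6]
eef_rot: [-0.32, 0.673, 0.508, 0.431]
wrist_force: [0.9, -0.4, -0.6]
finger_gap: 0.651
finger_force: 32.8
side px 282.0 258.0 163 z [31.9 64.3 66.8] (array([ 545.4, -167.6]), 35.8, 60.3, 2.2)
top px 332.0 238.0 334 z [44.4 63.  68.5] (array([ 533.6, -159. ]), 48.3, 74.6, 73.2)
turn [0.4 0.1 0.4] shift [-16.3  -3.    5.8] t 7.9833 pos [ 533.2 -149.2   37.2] j [-0.91  1.06  1.58  0.83  1.45 -1.18] gap 54.9 F [ 0.6 -0.6 -0.4]
```

```bash
python3 -m inch '[[0,0,0,-5,0,2.3,40],[0,0,0,-9,0,4.2,40],[0,0,0,-9,0,4.2,40],[0,0,0,-10,0,4.6,40],[0,0,0,-10,0,4.6,40]]'
python3 -m inch '[[0,0,0,-1,0,0.5,40],[0,0,0,-1,0,0.5,40],[0,0,0,-1,0,0.5,40]]'
python3 -m inch '[[0,0,0,-1,0,0.5,40],[0,0,0,-1,0,0.5,40],[0,0,0,-1,0,0.5,40]]'
```

```text
t: 8.4
ee_pos: [532.7, -149.1, 24.8]
eef_rot: [-0.32, 0.673, 0.508, 0.432]
wrist_force: [-0.6, 0.2, -0.9]
finger_gap: 0.647
finger_force: 32.8
t: 8.65
ee_pos: [532.7, -149.1, 23.7]
eef_rot: [-0.319, 0.673, 0.508, 0.432]
wrist_force: [0.1, 0.3, -0.5]
finger_gap: 0.645
finger_force: 32.8
t: 8.9
ee_pos: [532.8, -149.1, 23.1]
eef_rot: [-0.32, 0.673, 0.508, 0.432]
wrist_force: [-0.9, -1.2, 1.9]
finger_gap: 0.648
finger_force: 33.0
```

```bash
python3 -m inch '[[0,0,0,0,0,0,62],[0,0,0,0,0,0,70],[0,0,0,0,0,0,80],[0,0,0,0,0,0,80],[0,0,0,0,0,-10,80],[0,0,0,0,0,-30,80],[0,0,0,0,0,-60,80],[0,0,0,0,0,-90,80]]'
python3 -m inch '[[0,0,0,20,0,-30,85],[0,0,0,50,0,-50,85],[0,0,0,80,0,-60,85],[0,0,0,100,0,-60,85],[0,0,0,100,0,-60,85]]'
python3 wc.py side s4.png 20 100 530 -150 80;python3 wc.py top - 30 100 530 -150 60; python3 goal.py 530 -190 160 74 0
python3 - <<'E'
import cv2
p=cv2.imread("pics/s4.png")[180:330,200:400]; cv2.imwrite("pics/s4c.png",cv2.resize(p,None,fx=3,fy=3,interpolation=2)[:600])
E
```

```text
t: 9.57
ee_pos: [509.0, -227.7, 61.1]
eef_rot: [-0.32, 0.673, 0.508, 0.431]
wrist_force: [1.3, 0.3, -0.0]
finger_gap: 0.936
finger_force: 0.0
t: 9.98
ee_pos: [505.9, -239.3, 180.8]
eef_rot: [-0.317, 0.673, 0.51, 0.432]
wrist_force: [0.8, -0.1, 0.1]
finger_gap: 0.995
finger_force: 0.0
side px 286.0 263.0 60 z [23.1 50.7 52.9] (array([ 555.8, -161. ]), 13.8, 36.9, 2.6)
top px 330.0 239.0 251 z [33.6 49.9 54.1] (array([ 533.5, -151.8]), 32.3, 57.1, 73.8)
turn [  0.6 -64.8   0.1] shift [ 7.3 10.  56.2] t 10.0833 pos [ 505.2 -239.   177.1] j [-1.03  0.86  1.48  0.74  1.71 -1.02] gap 84.8 F [0.4 0.  0.4]
```

View pics/s4c.png

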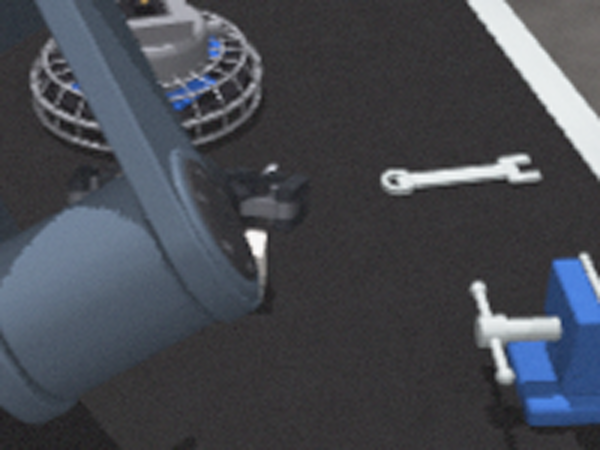

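The cover now stands on its side: footprint 32×57, top at about 51, centre (533.5,-151.8). The crop shows its edge at about (255,255) in front of the open fingers. Next is the second tilted grasp.

```bash
python3 -m inch '[[0,-7,0,10,0,0,85],[0,-14,0,20,0,0,85],[0,-21,0,20,0,0,85],[0,-28,0,20,0,0,85],[0,-35,0,20,0,0,85],[0,-42,0,20,0,0,85],[0,-49,0,20,0,0,85],[0,-56,0,20,0,0,85]]'
python3 -m inch '[[0,-7,0,0,0,0,85],[0,-14,0,0,0,0,85],[0,-21,0,0,0,0,85],[0,-28,0,0,0,0,85],[0,-34,0,0,0,0,85],[0,-34,0,0,0,0,85]]'
python3 goal.py 532.5 -155.4 130 73.8 -25; python3 wc.py wrist - 40 65 533 -152 60;python3 wc.py top - 40 65 533 -152 60
```

```text
t: 10.75
ee_pos: [507.4, -231.2, 194.3]
eef_rot: [-0.042, 0.798, 0.599, 0.063]
wrist_force: [-1.4, 0.4, -0.3]
finger_gap: 0.997
finger_force: 0.0
t: 11.25
ee_pos: [507.0, -226.8, 191.7]
eef_rot: [0.132, 0.779, 0.588, -0.173]
wrist_force: [-0.7, 0.0, 0.3]
finger_gap: 0.998
finger_force: 0.0
turn [0.2 0.1 0.2] shift [94.7  4.8 23.8] t 11.25 pos [ 507.  -226.8  191.7] j [-0.4   0.52  1.69 -0.54  0.95  0.21] gap 85.2 F [-0.7  0.   0.3]
wrist px 282.0 18.0 3216 z [49.6 51.  52.6] (array([ 531.1, -158.2]), 21.5, 56.1, 74.1)
none
```

```bash
python3 -m inch '[[0,0,0,30,1.5,8,85],[0,0,0,60,3,16,85],[0,0,0,85,4,22,85],[0,0,0,95,5,24,85],[0,0,0,95,5,24,85],[0,0,0,95,5,24,85]]'
python3 wc.py wrist - 40 65 533 -152 60; python3 goal.py 532.5 -155.4 24 73.8 -25
```

```text
t: 11.85
ee_pos: [534.1, -160.3, 133.0]
eef_rot: [0.133, 0.781, 0.585, -0.171]
wrist_force: [-0.2, -0.8, 0.2]
finger_gap: 1.001
finger_force: 0.0
wrist px 269.0 151.0 4379 z [41.3 50.8 52. ] (array([ 532.6, -152.9]), 33.3, 56.2, 73.9)
turn [ 0.4  0.1 -0.3] shift [50.5 -4.2 97.3] t 11.9 pos [ 534.3 -160.6  133.6] j [-0.27  0.63  1.68 -0.56  0.91  0.39] gap 85.4 F [0.1 0.1 0. ]
```

```bash
python3 -m inch '[[0,0,0,14,-1,28,85],[0,0,0,28,-2,56,85],[0,0,0,40,-3.5,80,85],[0,0,0,46,-3.5,90,85],[0,0,0,50,-3.5,97,85],[0,0,0,50,-3.5,97,85],[0,0,0,50,-3.5,97,85]]' 30
python3 goal.py 532 -156 24 73.8 -25
python3 -m inch '[[0,0,0,0,0,0,40],[0,0,0,0,0,0,40],[0,0,0,0,0,0,40],[0,0,0,0,0,0,40],[0,0,0,0,0,0,40],[0,0,0,0,0,0,40],[0,0,0,0,0,0,40]]'
python3 -m inch '[[0,0,0,-12,0,-26,40],[0,0,0,-24,0,-52,40],[0,0,0,-36,0,-78,40],[0,0,0,-45,0,-98,40],[0,0,0,-55,0,-120,40],[0,0,0,-55,0,-120,40]]'
python3 wc.py side - 100 250 532 -156 60; python3 goal.py 532 -156 160 73.8 0
```

```text
t: 12.48
ee_pos: [533.6, -155.0, 24.8]
eef_rot: [0.134, 0.782, 0.585, -0.171]
wrist_force: [0.2, -0.3, 0.2]
finger_gap: 0.996
finger_force: 0.0
turn [ 0.5  0.1 -0.3] shift [-0.9 -1.2  1.3] t 12.4833 pos [ 533.6 -155.    24.8] j [-0.26  0.81  1.72 -0.68  0.74  0.57] gap 85.1 F [ 0.2 -0.3  0.2]
t: 13.07
ee_pos: [533.8, -154.5, 25.3]
eef_rot: [0.135, 0.781, 0.585, -0.171]
wrist_force: [0.9, 1.6, 6.0]
finger_gap: 0.652
finger_force: 32.5
t: 13.57
ee_pos: [534.7, -153.6, 160.7]
eef_rot: [0.137, 0.782, 0.585, -0.168]
wrist_force: [0.6, -1.0, -0.2]
finger_gap: 0.649
finger_force: 32.4
side px 276.0 220.0 688 z [141.9 163.5 196.1] (array([ 532.4, -155.9]), 38.7, 71.4, 68.9)
turn [ 0.8 25.  -0.2] shift [-3.5 -0.8  0. ] t 13.6167 pos [ 533.7 -153.2  158.6] j [-0.25  0.59  1.67 -0.54  0.96  0.37] gap 55.6 F [ 0.3  0.6 -1.6]
```

```bash
python3 -m inch '[[0,7,0,0,0,0,40],[0,14,0,0,0,0,40],[0,21,0,0,0,0,40],[0,28,0,0,0,0,40],[0,35,0,0,0,0,40],[0,42,0,0,0,0,40],[0,49,0,0,0,0,40],[0,56,0,0,0,0,40]]'
python3 -m inch '[[0,7,0,0,0,0,40],[0,14,0,0,0,0,40],[0,21,0,0,0,0,40],[0,28,0,0,0,0,40],[0,34,0,0,0,0,40],[0,34,0,0,0,0,40],[0,34,0,0,0,0,40]]'
python3 wc.py side - 100 250 532 -156 70; python3 wc.py top - 140 250 532 -156 70; python3 goal.py 532 -156 100 73.8 65
```

```text
t: 14.28
ee_pos: [531.8, -153.3, 155.6]
eef_rot: [-0.158, 0.77, 0.579, 0.218]
wrist_force: [-1.1, -0.3, -1.5]
finger_gap: 0.647
finger_force: 32.4
t: 14.87
ee_pos: [531.2, -153.0, 153.5]
eef_rot: [-0.321, 0.674, 0.507, 0.431]
wrist_force: [-0.1, 0.1, -0.2]
finger_gap: 0.651
finger_force: 32.4
side px 283.0 219.0 69 z [162.3 169.2 185.6] (array([ 551.9, -177.8]), 23.8, 79.3, 2.5)
top px 338.0 233.0 527 z [155.4 169.8 179.7] (array([ 533.1, -159.5]), 54.8, 73.4, 73.6)
turn [0.2 0.1 0.4] shift [-52.    0.7  20.5] t 14.9667 pos [ 531.9 -152.3  155.8] j [-0.91  0.86  1.6   0.82  1.58 -1.05] gap 55.6 F [-0.5  0.2 -0. ]
```

```bash
python3 -m inch '[[0,0,0,-25,0,11.5,40],[0,0,0,-50,0,23,40],[0,0,0,-75,0,34.5,40],[0,0,0,-95,0,43,40],[0,0,0,-110,0,50,40],[0,0,0,-115,0,53,40],[0,0,0,-115,0,53,40]]'
python3 -m inch '[[0,0,0,-2,0,1,40],[0,0,0,-2,0,1,40],[0,0,0,-2,0,1,40]]'
python3 wc.py top - 30 60 532 -156 70
```

```text
t: 15.55
ee_pos: [533.0, -152.9, 29.3]
eef_rot: [-0.32, 0.673, 0.509, 0.431]
wrist_force: [0.1, 0.5, -0.8]
finger_gap: 0.652
finger_force: 32.4
t: 15.8
ee_pos: [533.3, -154.1, 28.1]
eef_rot: [-0.319, 0.673, 0.509, 0.432]
wrist_force: [0.1, 0.4, 0.1]
finger_gap: 0.65
finger_force: 32.4
top px 333.0 239.0 416 z [37.1 42.9 52.6] (array([ 534.6, -160.5]), 53.6, 73.7, 74.3)
```

```bash
python3 -m inch '[[0,0,0,-2,0,1,40],[0,0,0,-3,0,1.4,40],[0,0,0,-3,0,1.4,40]]'
python3 -m inch '[[0,0,0,-2,0,1,40],[0,0,0,-2,0,1,40],[0,0,0,-2,0,1,40]]'; python3 -m inch '[[0,0,0,-1,0,0.5,40],[0,0,0,-1,0,0.5,40]]'
```

```text
t: 16.1
ee_pos: [532.9, -154.0, 23.6]
eef_rot: [-0.319, 0.673, 0.508, 0.432]
wrist_force: [-0.8, -0.4, 0.3]
finger_gap: 0.653
finger_force: 32.4
t: 16.35
ee_pos: [533.0, -153.9, 21.7]
eef_rot: [-0.32, 0.673, 0.508, 0.432]
wrist_force: [0.5, -1.1, 1.5]
finger_gap: 0.646
finger_force: 32.5
t: 16.52
ee_pos: [533.0, -153.9, 21.7]
eef_rot: [-0.32, 0.673, 0.508, 0.433]
wrist_force: [-1.2, -2.6, 6.2]
finger_gap: 0.649
finger_force: 32.9
```

Contact. I'm releasing, backing off and returning to vertical.

```bash
python3 -m inch '[[0,0,0,1,0,-0.5,62],[0,0,0,1,0,-0.5,70],[0,0,0,1,0,-0.5,80],[0,0,0,1,0,-0.5,80],[0,0,0,1,0,-10,80],[0,0,0,2,0,-30,80],[0,0,0,5,0,-60,80],[0,0,0,10,0,-90,80]]'
python3 -m inch '[[0,0,0,20,0,-20,85],[0,-7,0,50,0,-40,85],[0,-14,0,80,0,-50,85],[0,-21,0,100,0,-50,85],[0,-28,0,110,0,-50,85],[0,-35,0,120,0,-50,85],[0,-42,0,120,0,-50,85],[0,-49,0,120,0,-50,85]]'
python3 -m inch '[[0,-7,0,0,0,0,85],[0,-16,0,0,0,0,85],[0,-16,0,0,0,0,85],[0,-16,0,0,0,0,85]]'
python3 goal.py 533 -156 130 73.8 0; python3 wc.py top - 28 60 533 -152 50;python3 wc.py wrist w5.png 28 60 533 -152 60
```

```text
t: 17.18
ee_pos: [510.2, -228.3, 67.5]
eef_rot: [-0.321, 0.673, 0.508, 0.431]
wrist_force: [0.8, -0.3, -0.7]
finger_gap: 0.93
finger_force: 0.0
t: 17.85
ee_pos: [511.8, -223.5, 199.7]
eef_rot: [-0.076, 0.792, 0.595, 0.112]
wrist_force: [-1.2, 0.1, -0.2]
finger_gap: 0.997
finger_force: 0.0
t: 18.18
ee_pos: [511.5, -220.1, 198.1]
eef_rot: [0.004, 0.799, 0.602, 0.002]
wrist_force: [-0.9, 0.3, 0.0]
finger_gap: 0.997
finger_force: 0.0
turn [0.5 0.1 0.2] shift [67.7  2.4 68. ] t 18.1833 pos [ 511.5 -220.1  198.1] j [-0.61  0.48  1.65  0.    1.01 -0.33] gap 85.1 F [-0.9  0.3  0. ]
top px 330.0 238.0 245 z [31.8 36.2 40.7] (array([ 534.3, -153.6]), 41.0, 56.3, 72.6)
wrist px 277.0 109.0 3441 z [35.6 37.2 38.7] (array([ 532.6, -158. ]), 46.0, 56.0, 73.8)
```

View pics/w5.png

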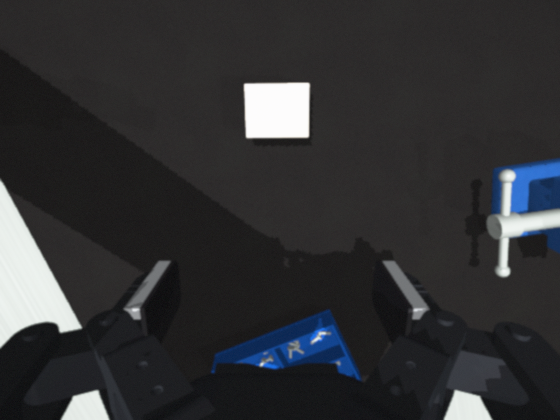

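The cover is now rim-down, closed face up: 46×56 at z 37, centre (277,110) in the picture. I'm grasping it vertically, high on its sides.

```bash
python3 -m inch '[[0,0,0,17,0.6,25,85],[0,0,0,34,1.2,50,85],[0,0,0,51,1.8,75,85],[0,0,0,66,2.4,100,85],[0,0,0,66,2.4,100,85],[0,0,0,66,2.4,100,85]]'
python3 wc.py wrist - 28 60 533 -152 60; python3 goal.py 532.6 -157.5 27 73.8 0
```

```text
t: 18.78
ee_pos: [532.0, -160.3, 95.8]
eef_rot: [0.002, 0.8, 0.6, 0.001]
wrist_force: [-0.2, -0.3, -0.0]
finger_gap: 0.995
finger_force: 0.0
wrist px 275.0 215.0 6110 z [31.9 37.  38.3] (array([ 532.6, -157.9]), 46.5, 56.3, 74.5)
turn [ 0.5  0.  -0.1] shift [ 3.6 -2.1 70.1] t 18.8333 pos [ 533.1 -161.3   97.1] j [-0.5   0.63  1.72  0.    0.78 -0.21] gap 85.1 F [ 0.9 -0.  -0.7]
```

```bash
python3 -m inch '[[0,0,0,3.5,-1,20,85],[0,0,0,3.5,-1,40,85],[0,0,0,3.5,-1,60,85],[0,0,0,3.5,-1,69,85],[0,0,0,3.5,-1,69,85],[0,0,0,3.5,-1,69,85]]' 30
python3 -m inch '[[0,0,0,0,0,0,40],[0,0,0,0,0,0,40],[0,0,0,0,0,0,40],[0,0,0,0,0,0,40],[0,0,0,0,0,0,40],[0,0,0,0,0,0,40],[0,0,0,0,0,0,40]]'; python3 goal.py 532 -157.5 230 73.8 0
python3 -m inch '[[0,0,0,0,0,-30,40],[0,0,0,0,0,-60,40],[0,0,0,0,0,-100,40],[0,0,0,0,0,-140,40],[0,0,0,0,0,-180,40],[0,0,0,0,0,-200,40],[0,0,0,0,0,-200,40]]'; python3 goal.py 496 100 230 4.8 0
```

```text
t: 19.33
ee_pos: [534.1, -157.8, 29.1]
eef_rot: [0.004, 0.8, 0.6, 0.003]
wrist_force: [0.3, 0.6, 0.5]
finger_gap: 0.993
finger_force: 0.0
t: 19.92
ee_pos: [534.2, -157.0, 29.8]
eef_rot: [0.005, 0.8, 0.6, 0.003]
wrist_force: [-1.6, -1.4, 5.6]
finger_gap: 0.641
finger_force: 31.5
turn [ 0.6  0.1 -0. ] shift [-1.400e+00  1.000e-01 -2.002e+02] t 19.9167 pos [ 534.2 -157.    29.8] j [-0.49  0.74  1.75  0.    0.64 -0.2 ] gap 54.7 F [-1.6 -1.4  5.6]
t: 20.5
ee_pos: [535.1, -157.2, 234.6]
eef_rot: [0.01, 0.8, 0.6, 0.005]
wrist_force: [0.2, -0.5, -0.4]
finger_gap: 0.642
finger_force: 32.7
turn [ 1.2 -0.6 69. ] shift [ 236.1 -109.4    1.5] t 20.5 pos [ 535.1 -157.2  234.6] j [-0.49  0.42  1.61  0.    1.08 -0.2 ] gap 54.8 F [ 0.2 -0.5 -0.4]
```

```bash
python3 -m inch '[[0.1,0,7,30,-14,0,40],[0.2,-0.1,14,60,-28,0,40],[0.3,-0.2,21,90,-42,0,40],[0.5,-0.2,28,120,-56,0,40],[0.6,-0.3,35,150,-70,0,40],[0.7,-0.3,42,180,-84,0,40],[0.8,-0.4,49,210,-98,0,40],[1,-0.5,56,236,-109,0,40]]'
python3 -m inch '[[0.1,0,7,0,0,0,40],[0.2,0,13,0,0,0,40],[0.2,0,13,0,0,0,40],[0.2,0,13,0,0,0,40]]'
python3 - <<'E'
from h import *
from wc import rect,cover
cover("top",None,210,270,(496,100),60)
cover("side",None,190,270,(496,100),60)
for n in("wrist","top"):
    p,d,K,Rm,t=cam(n); C=cloud(d,K,Rm,t)
    if n=="wrist": cv2.imwrite("pics/w6.png",p[:,:,::-1])
    w=np.hypot(C[...,0]-495,C[...,1]-174)<80
    b=C[w&(abs(C[...,2]-111)<4)]; print(n,len(b),np.median(b,0).round(1),rect(b[:,:2]))
E
python3 goal.py 495.7 174 230 4.8 0
```

```text
t: 21.17
ee_pos: [491.4, 103.1, 226.4]
eef_rot: [-0.002, 0.988, 0.152, -0.006]
wrist_force: [0.1, 0.3, -1.3]
finger_gap: 0.642
finger_force: 32.7
t: 21.5
ee_pos: [492.6, 101.4, 226.6]
eef_rot: [-0.003, 0.999, 0.043, -0.006]
wrist_force: [-0.3, -0.1, -0.2]
finger_gap: 0.639
finger_force: 32.7
top px 221.0 237.0 27 z [213.2 231.2 234.6] (array([472.1, 121.3]), 7.5, 14.2, 7.2)
side px 247.0 158.0 293 z [203.4 224.1 260.4] (array([492.6,  91.1]), 46.8, 71.4, 4.3)
wrist 7475 [507.3 181.  110.2] (array([494.4, 173.3]), 85.9, 96.8, 5.1)
top 199 [486.9 205.2 109.5] (array([496.5, 178.5]), 96.2, 59.2, 85.6)
turn [-0.4  0.6  0. ] shift [  8.6 -72.7  -2.6] t 21.7 pos [493.2 100.8 227. ] j [-0.02  0.37  1.73  0.01  1.05  1.46] gap 54.8 F [-1.   0.6  0.3]
```

View pics/w6.png

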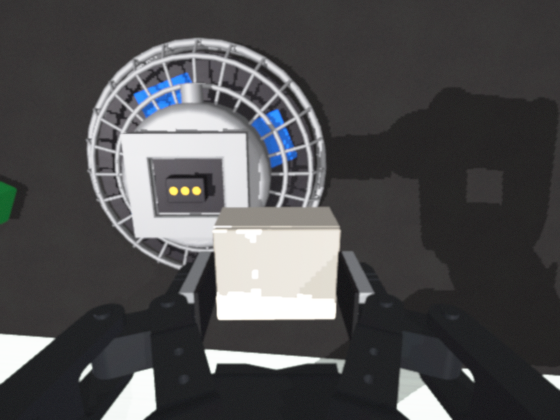

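The view shows the recess at about (186,188) and the held cover at about (276,265). I'm measuring the cover's attitude in the hand, and the recess mouth.

```bash
cat > hold.py <<'E'
from h import *
from wc import rect
o=get_obs(); p,d,K,Rm,t=cam("wrist"); C=cloud(d,K,Rm,t); Q=q(o); T=Q.inv().apply((C-o["ee_pos"]).reshape(-1,3)).reshape(C.shape)
hsv=cv2.cvtColor(p,cv2.COLOR_RGB2HSV)
m=(hsv[...,2]>90)&(hsv[...,1]<70)&(d>0)&(abs(T[...,1])<31)&(abs(T[...,0])<45)&(T[...,2]>-35)&(T[...,2]<35)
# split faces by local normal
from collections import Counter
Cs=cv2.GaussianBlur(C.astype(np.float32),(0,0),2)
n=np.cross(np.gradient(Cs,axis=1),np.gradient(Cs,axis=0)); n/=np.linalg.norm(n,axis=-1,keepdims=True)+1e-9
for name,k in(("up",m&(abs(n[...,2])>.9)),("front",m&(abs(n[...,2])<.5))):
    P=C[cv2.erode(k.astype(np.uint8),np.ones((5,5)))>0]
    if len(P)<50: print(name,len(P)); continue
    c=np.median(P,0); s,v=np.linalg.svd(P[::3]-P.mean(0),full_matrices=False)[1:]
    N=v[2]*np.sign(v[2][2] if name=="up" else Q.inv().apply(v[2])[0]); print(name,len(P),"centre",c.round(1),"normal world",N.round(3),"tool",Q.inv().apply(N).round(3),"rms",(s[2]/np.sqrt(len(P[::3]))).round(2))
P=C[m&(abs(n[...,2])>.9)]; print("closed face",rect(P[:,:2]),"z",np.percentile(P[:,2],[5,50,95]).round(1),"TCP",o["ee_pos"].round(1),"tool z world",Q.apply([0,0,1]).round(3))
w=np.hypot(C[...,0]-494.5,C[...,1]-173.3)<55
hole=(w&(C[...,2]<109)&(C[...,2]>95)|w&(p.max(2)<75)).astype(np.uint8)
ct=max(cv2.findContours(hole,0,1)[0],key=cv2.contourArea)
H=np.array([ray(a,b,110,K,Rm,t) for a,b in ct[:,0]]); print("recess mouth",rect(H[:,:2]),"px",rect(ct[:,0]))
F=C[w&(C[...,2]<109)&(C[...,2]>97)&(p.max(2)<90)]; print("floor z",len(F),np.percentile(F[:,2],[10,50,90]).round(1) if len(F) else 0)
E
python3 hold.py
```

```text
up 2776 centre [491.5 103.5 234.3] normal world [ 0.007 -0.018  1.   ] tool [-0.005  0.012 -1.   ] rms 0.55
front 1954 centre [515.  100.9 221.6] normal world [0.987 0.079 0.141] tool [ 0.988  0.003 -0.151] rms 3.82
closed face (array([494.2,  98.4]), 43.3, 56.3, 4.1) z [233.2 234.2 235.3] TCP [493.2 100.8 227. ] tool z world [-0.011  0.006 -1.   ]
recess mouth (array([305.4, 230.7]), 138.2, 300.1, 44.7) px (array([121.7, 367.5]), 132.2, 264.0, 64.2)
floor z 1015 [103.8 104.6 105.6]
```

```bash
python3 -m inch '[[-0.3,0.6,0,0,4,25,40],[-0.3,0.6,0,0,8,50,40],[-0.3,0.6,0,2,8,65,40],[-0.3,0.6,0,2,8,65,40],[-0.3,0.6,0,2,8,65,40]]'
sed -i 's/^w=np.hypot.*/w=(np.hypot(C[...,0]-494.5,C[...,1]-173.3)<50)\&(d>0)/; s/^H=/cv2.imwrite("pics\/w7.png",p[:,:,::-1]); H=/' hold.py
cat >> hold.py <<'E'
b=C[(np.hypot(C[...,0]-495,C[...,1]-174)<80)&(abs(C[...,2]-110.5)<3)]; print("block",len(b),np.median(b[:,2]).round(1),rect(b[:,:2]))
y=(hsv[...,0]>15)&(hsv[...,0]<35)&(hsv[...,1]>120)&w; Y=C[y]; print("terminals",len(Y),np.median(Y,0).round(1) if len(Y) else 0)
E
python3 hold.py; python3 wc.py side - 130 200 493 90 60
```

```text
t: 22.17
ee_pos: [495.0, 93.5, 161.6]
eef_rot: [-0.001, 0.999, 0.042, -0.001]
wrist_force: [0.5, 0.8, -0.9]
finger_gap: 0.643
finger_force: 32.7
up 3658 centre [494.   86.8 168.8] normal world [ 0.    -0.016  1.   ] tool [-0.003  0.014 -1.   ] rms 0.56
front 1702 centre [516.9  94.1 155.7] normal world [0.991 0.051 0.125] tool [ 0.991  0.032 -0.126] rms 3.69
closed face (array([495.7,  93.6]), 43.0, 61.4, 4.2) z [167.9 168.8 169.8] TCP [495.   93.5 161.6] tool z world [-0.002  0.002 -1.   ]
recess mouth (array([382.8, 207.8]), 69.2, 204.4, 44.4) px (array([106.4, 354. ]), 90.7, 246.7, 50.4)
floor z 1991 [103.9 104.8 106.7]
block 12333 110.2 (array([493.9, 173.2]), 86.8, 97.1, 5.2)
terminals 314 [494.  173.1 118.1]
side px 249.0 181.0 279 z [138.7 160.6 192.8] (array([495.2,  87.3]), 46.9, 65.5, 3.9)
```

```bash
python3 goal.py 495 173.4 161.6 5 0;  python3 -m inch '[[0,0,0,0,-25,0,40],[0,0,0,0,-50,0,40],[0,0,0,-3,-70,0,40],[0,0,0,-6.7,-79.7,0,40],[0,0,0,-6.7,-79.7,0,40],[0,0,0,-6.7,-79.7,0,40]]'; python3 goal.py 495 173.4 161.6 5 0; python3 hold.py | grep -v mouth;python3 wc.py side s8.png 130 200 493 170 60
```

```text
turn [-0.1 -0.1 -0.2] shift [  5.6 -79.6   1.5] t 22.2667 pos [496.1  93.6 163. ] j [-0.04  0.47  1.8   0.    0.87  1.45] gap 55.0 F [0.4 0.3 0.1]
t: 22.77
ee_pos: [482.0, 172.7, 162.9]
eef_rot: [-0.001, 0.999, 0.043, 0.001]
wrist_force: [-0.8, -0.0, -0.4]
finger_gap: 0.64
finger_force: 32.8
turn [-0.1 -0.1 -0.1] shift [13.   0.4  1.4] t 22.7667 pos [482.  172.7 162.9] j [0.12 0.48 1.78 0.   0.88 1.61] gap 54.6 F [-0.8 -0.  -0.4]
up 3555 centre [484.3 171.4 170.2] normal world [-0.006 -0.014  1.   ] tool [-0.005  0.012 -1.   ] rms 0.57
front 1922 centre [504.2 170.9 156.4] normal world [0.991 0.098 0.09 ] tool [ 0.996 -0.013 -0.088] rms 2.77
closed face (array([482.8, 170.6]), 43.3, 55.5, 4.1) z [169.2 170.2 171.2] TCP [482.  172.7 162.9] tool z world [ 0.002  0.001 -1.   ]
floor z 2206 [103.8 104.6 105.5]
block 8996 110.1 (array([501.2, 173.5]), 72.1, 96.4, 5.2)
terminals 0 0
side px 242.0 170.0 249 z [138.7 160.4 189.8] (array([482.1, 163.2]), 46.3, 69.7, 4.4)
```

```bash
python3 -m inch '[[0,0,-0.1,7,-1,0,40],[0,0,-0.1,13,-1,0,40],[0,0,-0.1,13,-1,0,40],[0,0,-0.1,13,-1,0,40]]'; python3 -m inch '[[0,0,0,0,0,10,40],[0,0,0,0,0,20,40],[0,0,0,0,0,20,40],[0,0,0,0,0,20,40]]'; python3 hold.py | grep -v mouth
python3 - <<'E'
from h import *
p=cam("side")[0][130:230,190:310,::-1]; w=cam("wrist")[0][:,:,::-1]
a=cv2.resize(p,(480,400),interpolation=2); b=cv2.resize(w[100:380,140:420],(400,400))[:, :320]
cv2.imwrite("pics/c9.png",np.hstack([a,b]))
E
```

```text
t: 23.2
ee_pos: [495.8, 174.2, 162.2]
eef_rot: [-0.001, 0.999, 0.042, 0.0]
wrist_force: [-0.8, 0.0, -1.2]
finger_gap: 0.641
finger_force: 32.8
t: 23.53
ee_pos: [493.6, 174.6, 140.9]
eef_rot: [-0.001, 0.999, 0.043, -0.001]
wrist_force: [0.2, 0.1, -0.6]
finger_gap: 0.644
finger_force: 32.7
up 4908 centre [498.5 171.3 148. ] normal world [ 0.613 -0.158  0.774] tool [ 0.595  0.209 -0.776] rms 6.78
front 1698 centre [515.6 174.7 134.8] normal world [0.993 0.082 0.087] tool [ 0.996  0.003 -0.09 ] rms 2.79
closed face (array([504.1, 175.1]), 63.2, 62.1, 5.8) z [109.7 147.9 149. ] TCP [493.6 174.6 140.9] tool z world [-0.003  0.001 -1.   ]
floor z 805 [103.6 104.5 105.3]
block 9116 110.1 (array([494.1, 172.9]), 86.5, 96.8, 5.1)
terminals 0 0
```

View pics/c9.png

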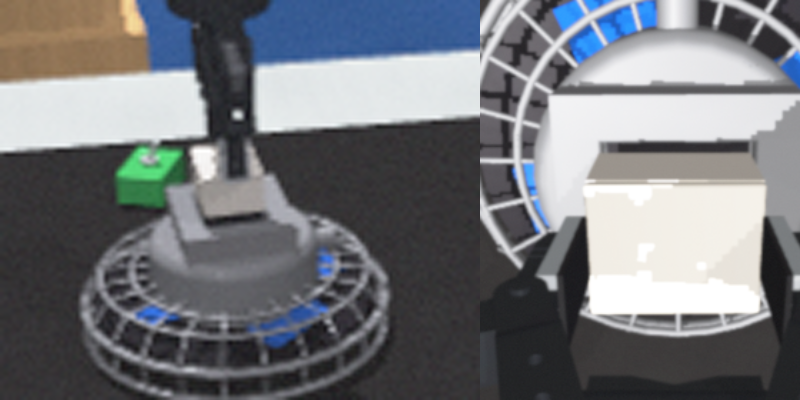

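The side crop shows the cover just over the block. In the wrist crop the recess's far edge (602–750 px) is centred on the cover's lower edge (600–752 px). I'm lowering it with force checks.

```bash
python3 -m inch '[[0,0,0,1,0,2,40],[0,0,0,1,0,4,40],[0,0,0,1,0,4,40]]'; python3 -m inch '[[0,0,0,0,0,1,40],[0,0,0,0,0,2,40],[0,0,0,0,0,2,40]]'; python3 -m inch '[[0,0,0,0,0,1,40],[0,0,0,0,0,2,40],[0,0,0,0,0,2,40]]'
```

```text
t: 23.93
ee_pos: [495.7, 174.9, 138.0]
eef_rot: [-0.001, 0.999, 0.043, 0.0]
wrist_force: [-0.6, -0.5, -0.2]
finger_gap: 0.641
finger_force: 32.8
t: 24.18
ee_pos: [495.7, 174.8, 136.1]
eef_rot: [-0.001, 0.999, 0.043, -0.0]
wrist_force: [0.0, -1.0, -1.0]
finger_gap: 0.641
finger_force: 32.7
t: 24.43
ee_pos: [495.8, 174.7, 134.1]
eef_rot: [-0.001, 0.999, 0.043, 0.0]
wrist_force: [-0.8, -0.2, -1.0]
finger_gap: 0.638
finger_force: 32.7
```

```bash
python3 -m inch '[[0,0,0,0,0,1,40],[0,0,0,0,0,2,40],[0,0,0,0,0,2,40]]'; python3 -m inch '[[0,0,0,0,0,1,40],[0,0,0,0,0,1,40],[0,0,0,0,0,1,40]]';  python3 -m inch '[[0,0,0,0,0,1,40],[0,0,0,0,0,1,40],[0,0,0,0,0,1,40]]'; python3 hold.py | grep -v mouth
```

```text
t: 24.68
ee_pos: [495.8, 174.7, 132.0]
eef_rot: [-0.001, 0.999, 0.043, 0.0]
wrist_force: [-0.2, -1.3, -0.7]
finger_gap: 0.644
finger_force: 32.7
t: 24.93
ee_pos: [495.8, 174.7, 131.1]
eef_rot: [-0.001, 0.999, 0.043, 0.0]
wrist_force: [-0.4, -0.3, -0.1]
finger_gap: 0.643
finger_force: 32.7
t: 25.18
ee_pos: [495.8, 174.8, 130.2]
eef_rot: [-0.001, 0.999, 0.043, 0.0]
wrist_force: [0.2, -1.4, -0.3]
finger_gap: 0.641
finger_force: 32.7
up 6193 centre [500.9 177.3 137.1] normal world [ 0.542 -0.008  0.841] tool [ 0.539  0.053 -0.841] rms 5.77
front 1593 centre [517.5 178.7 124.3] normal world [0.991 0.084 0.099] tool [ 0.995  0.001 -0.099] rms 2.02
closed face (array([504.9, 175.4]), 61.7, 62.1, 5.5) z [109.6 137.1 138.3] TCP [495.8 174.8 130.2] tool z world [ 0.     0.001 -1.   ]
floor z 34 [ 98.7 101.5 103.6]
block 10506 110.2 (array([493.9, 172.8]), 87.1, 96.5, 5.2)
terminals 0 0
```

Closed face at 137.1, so the rim is about at the floor. Two more half-millimetre steps, then release.

```bash
python3 -m inch '[[0,0,0,0,0,0.7,40],[0,0,0,0,0,0.7,40],[0,0,0,0,0,0.7,40]]'; python3 -m inch '[[0,0,0,0,0,0.7,40],[0,0,0,0,0,0.7,40],[0,0,0,0,0,0.7,40]]'
```

```text
t: 25.48
ee_pos: [495.8, 174.8, 129.5]
eef_rot: [-0.001, 0.999, 0.043, 0.0]
wrist_force: [-0.1, -2.0, -0.7]
finger_gap: 0.64
finger_force: 32.8
t: 25.73
ee_pos: [495.9, 174.8, 129.2]
eef_rot: [-0.001, 0.999, 0.043, 0.0]
wrist_force: [-0.2, -1.2, 2.5]
finger_gap: 0.637
finger_force: 33.4
```

```bash
python3 -m inch '[[0,0,0,0,0,0,60],[0,0,0,0,0,0,68],[0,0,0,0,0,0,76],[0,0,0,0,0,0,80],[0,0,0,0,0,-5,80],[0,0,0,0,0,-20,80],[0,0,0,0,0,-50,80],[0,0,0,0,0,-80,80]]'
python3 -m inch '[[0,0,0,-20,0,-10,80],[0,0,0,-40,0,-20,80],[0,0,0,-40,0,-20,80]]'
sed 's/abs(T\[...,1\])<31.*<35)/(np.hypot(C[...,0]-494,C[...,1]-174)<36)\&(C[...,2]>125)/' hold.py > seat.py; python3 seat.py; python3 wc.py top - 125 160 494 174 50
```

```text
t: 26.4
ee_pos: [494.8, 174.6, 209.0]
eef_rot: [-0.001, 0.999, 0.043, -0.002]
wrist_force: [0.4, 1.2, -0.1]
finger_gap: 0.938
finger_force: 0.0
t: 26.65
ee_pos: [452.8, 171.4, 230.7]
eef_rot: [-0.001, 0.999, 0.043, -0.0]
wrist_force: [-1.0, -0.7, 0.3]
finger_gap: 0.934
finger_force: 0.0
top px 212.0 226.0 106 z [127.9 134.8 138.9] (array([506.7, 163.4]), 26.9, 30.4, 5.1)  File "seat.py", line 5
    m=(hsv[...,2]>90)&(hsv[...,1]<70)&(d>0)&((np.hypot(C[...,0]-494,C[...,1]-174)<36)&(C[...,2]>125)
                                            ^
SyntaxError: '(' was never closed
```

```bash
sed -i 's/>125)$/>125))/' seat.py; python3 seat.py; cp pics/w7.png pics/w10.png
```

```text
up 1144 centre [488.6 165.4 136.2] normal world [ 0.002 -0.     1.   ] tool [ 0.004 -0.001 -1.   ] rms 0.66
front 9
closed face (array([496. , 173.7]), 40.0, 50.3, 6.0) z [135.1 136.2 137.3] TCP [454.7 171.4 230.1] tool z world [ 0.001  0.002 -1.   ]
recess mouth (array([283.1, 156.3]), 129.5, 317.5, 5.1) px (array([276.5, 364.5]), 109.0, 331.0, 90.0)
floor z 1 [103.8 103.8 103.8]
block 8237 110.1 (array([494.1, 172.9]), 86.3, 96.3, 5.2)
terminals 0 0
```

View pics/w10.png

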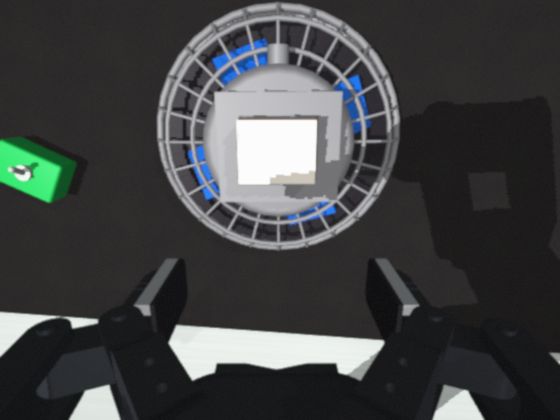

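The picture shows the cover at (277,152), centred and square in the block (outline about 217–342 × 92–203 px). Its face is level and 26.1 mm above the block, as it should be when seated, and the gripper is clear.

```bash
python3 -c "
from workcell import sign_off; print(sign_off())"
```

```text
the job is handed in; nothing more can be done
None
```

The cover is turned over and seated rim-down in the recess, measured level with its closed face 26.1 mm above the block (26 mm when seated), released with the gripper clear, and handed in at about 27 s; the judge's verdict was not shown.

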